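Start the weight calibration of a laboratory balance with its two-key chord

TASK

Start the calibration of the balance: with the fingertips press its two blue keys down together, hold both down for three seconds, then let both come up and press the green key down to confirm, and let go of it. Never press the red cancel key, and leave the brass weight standing on the pan and the bottle, beaker and jar where they stand: nothing is to be picked up.

Things in the scene. Friction and masses are not known exactly. Their poses are not given: they have to be found in the camera images.
- balance: ivory balance fixed to the bench, 340 mm deep (its x) by 250 mm wide (its y); origin on the bench under its middle, z up. Front key panel at its -x side, 50 mm high; behind it a sloping display and a deck 78 mm high with a steel pan, radius 75 mm, centred at x +75 mm, top 90 mm high. Keys in one row at x -125 mm: blue at y +32 and -32 mm; green and red at y +92 and -92 mm, either way round.
- blue_left_top (a point): middle of the top face of the blue key on the balance's +y side; cap 26 mm (balance x) by 30 mm (balance y), top 64 mm above the bench and 10 mm above its black bezel. The blue keys' centres are 64 mm apart along the balance's y, with nothing between them but the panel.
- blue_right_top (a point): the same for the other blue key, on the balance's -y side
- green_key_top (a point): middle of the top face of the green confirm key; cap 26 by 26 mm, top 64 mm above the bench and 10 mm above its bezel, 60 mm (centre to centre) outside the nearer blue key; on the left or the right end of the row
- red_key_top (a point): the same for the red cancel key, at the other end of the row; not to be pressed
- blue_left (a joint):  0 = up, grows to 0.006 m when fully down; counts as pressed beyond 0.0035 m. Sprung: 1.2 N starts it moving, 4 N takes it fully down, and it springs back up by itself.
- blue_right (a joint):  0 = up, grows to 0.006 m when fully down; counts as pressed beyond 0.0035 m. Sprung: 1.2 N starts it moving, 4 N takes it fully down, and it springs back up by itself.
- green_key (a joint):  0 = up, grows to 0.006 m when fully down; counts as pressed beyond 0.0035 m. Sprung: 1.2 N starts it moving, 4 N takes it fully down, and it springs back up by itself.
- red_key (a joint):  0 = up, grows to 0.006 m when fully down; counts as pressed beyond 0.0035 m. Sprung: 1.2 N starts it moving, 4 N takes it fully down, and it springs back up by itself. Must stay unpressed.
- green_key_base: the green key's black bezel with the cap it carries; origin on the panel (50 mm above the bench) under the middle of the cap
- weight_center (a point): centre of the loose brass calibration weight (200 g class), 32 mm diameter, 54 mm tall, standing on the pan; the point is half-way up
- bottle_center (a point): loose white bottle with red cap, 60 mm diameter, 150 mm tall, standing on the bench beside the balance; the point is half-way up
- beaker_center (a point): loose glass beaker, 68 mm diameter, 90 mm tall, standing on the bench beside the balance; the point is half-way up
- jar_center (a point): loose amber jar with black lid, 48 mm diameter, 60 mm tall, standing on the bench beside the balance; the point is half-way up
Things that resemble listed ones, but are neither listed nor needed, are in the scene too. There is more than one size of the part that bears beaker_center; the job needs the smaller. Of the things shaped like the part that bears bottle_center, the white one is meant.

How it is judged:
On the way, in this order (a step that is already met when the one before it is completed fails the run):
1. the fingers hold both blue keys down together (each more than 3.5 mm of 6 mm) for 2.5 s (value of joint each of blue_left, blue_right above 0.0035 m and value of joint green_key below 0.0015 m and contact force between the fingers and balance above 0.5 N), for 2.5 s.
2. both blue keys are up again, the green key not yet pressed (value of joint each of blue_left, blue_right, green_key below 0.0015 m), for 0.1 s.
3. a finger presses the green key (more than 3.5 mm) while both blue keys are up (value of joint green_key above 0.0035 m and value of joint each of blue_left, blue_right below 0.0015 m and contact force between the fingers and green_key_base above 0.3 N), for 0.05 s.
At the end, for the whole second after the job is handed in: All four keys are up (within 1.5 mm); the weight stands upright on the pan within 12 mm of its starting place, and bottle, beaker and jar upright within 20 mm of theirs (all of step 2 and value of joint red_key below 0.0015 m and distance of weight_center from where it was at the start of the episode below 0.012 m and distance of each of bottle_center, beaker_center, jar_center from where it was at the start of the episode below 0.02 m and angle between each of weight_center, bottle_center, beaker_center, jar_center's own z axis and vertical below 0.2 rad); the robot touches nothing.
It fails at once if the red key is pressed (more than 3.5 mm) (value of joint red_key above 0.0035 m).
It fails at once if the brass weight is moved more than 12 mm, lifted or tipped (distance of weight_center from where it was at the start of the episode above 0.012 m or angle between weight_center's own z axis and vertical above 0.35 rad).
It fails at once if the wash bottle is moved more than 20 mm, lifted or tipped (distance of bottle_center from where it was at the start of the episode above 0.02 m or angle between bottle_center's own z axis and vertical above 0.35 rad).
It fails at once if the beaker is moved more than 20 mm, lifted or tipped (distance of beaker_center from where it was at the start of the episode above 0.02 m or angle between beaker_center's own z axis and vertical above 0.35 rad).
It fails at once if the jar is moved more than 20 mm, lifted or tipped (distance of jar_center from where it was at the start of the episode above 0.02 m or angle between jar_center's own z axis and vertical above 0.35 rad).
It also fails if it takes over 51 s, if anything falls off the work surface, if the arm or the gripper's body presses on something with over 40 N, if the wrist force passes 120 N, or if a joint passes its speed limit or range.

ROBOT

A 7-joint arm with a two-finger parallel gripper is mounted at the origin on the work surface. World frame = base frame: x ahead of the robot, y to its left, z up, the work surface at z = 0. Lengths are in m, angles in rad, forces in N, time in s.
With the tool pointing down it reaches from about 0.4 to 0.875 m from the base axis. Payload 19.3 kg.
Tool frame: the origin (TCP) lies between the finger pads; the fingertips stand bot.tcp_to_tips ahead of it and the grasp point (between the pads) lies 3 mm ahead of it (bot.tcp_to_tips is the distance from the TCP to the fingertips, in m); x points along the fingers, y is the direction in which the jaws open and shut, and the axes are right-handed (so a half turn about x gives the same grasp; the last joint's range is limited). The gripper opens to 85 mm and grips with 20 to 120 N. Pads are 22 mm wide; open, the fingers measure 114 mm over their backs; the gripper's body (76 mm by 85 mm) begins 54 mm behind the grasp point. The pads swing forward as they close: fully open they stand 13 mm farther back than shut.
Start: joints at [-1.351, 0.521, -0.036, 1.599, 0.021, 1.021, -0.113], TCP at [0.179, 0.599, 0.253] pointing down, gripper open.
Joint ranges: [-2.91, 2.91], [-0.3, 2.13], [-1.5, 1.42], [0.17, 2.43], [-1.26, 4.41], [0.16, 1.93], [-2.52, 2.52]. Speed limits (rad/s): [1.89, 1.89, 2.39, 2.39, 3.01, 3.01, 3.01].

INTERFACE

Orientations are given as [roll, pitch, yaw] about the fixed x, y, z axes, in that order (R = Rz(yaw) Ry(pitch) Rx(roll)).
In Python, from workcell import bot, eyes gives the robot as it stands. The module is installed in compiled form; this text tells all that it offers.
- The arm moves only by the tool step_arm, never from a script. Its argument "targets" is a list that holds one entry, the list of rows, each a list of 7 numbers: the shift along the tool's x, y, z in cm, then the turn, a rotation vector about the tool's x, y, z in rad, then the opening, from 0 (shut) to 1 (fully open). A call has 1 to 10 rows; each row is the pose to reach, as a shift and turn from the pose measured when the call began, along the tool's axes at that moment; what a row does not reach only later rows make up. A row lasts 1/10 s, in which the tool goes at most 50 mm and 8.59 degrees, less where a joint would pass 70% of its speed; a pose out of reach is approached as far as the arm can. A call with a gripper value outside its range is refused whole. The fingers move at their own pace and stop on an object; "grip_force" is the grip in N (left out, the last holds). Time passes only in rows, so rows that repeat a pose let the fingers close. It gives the time, the measured TCP pose, the force and the opening at its end, in the units of the state.
- bot.observe(): the state, without advancing time (a new reading comes with each control period).
- eyes.grab_frame(name): name is "scene" or "top"; returns the picture (480x640x3 uint8, red, green, blue); there is no depth.
- eyes.get_calibration(name): a dict with "fx", "fy", "cx", "cy" (pixels), "camera_from_world" (4x4, takes a point from world to camera coordinates). Camera axes: x right, y down, z forward; pixel columns grow to the right and rows downward; lengths in m; the calibration is good to about 2 mm. A picture is of the moment at which its call begins. get_calibration takes no time and is no camera call.
- bot.job_done(): hands the job in, once; it reports no verdict.
The state is a dict: "clock": time; "qpos": joint angles; "qd": joint speeds; "joint_efforts": joint torques, N m; "position": TCP position; "tool_rot": TCP orientation; "force": force on the tool from outside, world axes, zero at the start; "moment": the same for the moment, N m; "grip_width": finger opening in m.
Only numpy, scipy, OpenCV 4.12 (cv2) and the standard library are available. Lean on these libraries where they do the work, as an engineer would, in place of code of your own. Each camera call takes 0.05 s, during which the arm holds its last target.

## Working session

There is one attempt and no reset: what is moved stays moved. The work goes in short steps, Python scripts to look and compute and a tool call to move; the robot and the scene stay as the last step left them, time stands still between calls to the robot, and variables do not carry over. Pictures are saved under pics/ and viewed, and the job is handed in when it is done.

Besides the shell and the picture viewer there is one more tool, called after ">>>" as name([rows], argument=value, ...), one row to a line, values as JSON. step_arm: Moves the arm, as the interface text tells. Its arguments: {"type":"object","properties":{"targets":{"type":"array","items":{"type":"array","items":{"type":"array","items":{"type":"number"}}}},"grip_force":{"type":"number"}},"required":["targets"]}

```bash
mkdir -p pics; python3 - <<'E'
from workcell import bot, eyes
import cv2
s=bot.observe(); print(s, bot.tcp_to_tips)
for n in("scene","top"):
    im=eyes.grab_frame(n); cv2.imwrite(f"pics/{n}0.png",im[:,:,::-1]); c=eyes.get_calibration(n); print(n,c)
E
```

```text
{'clock': 0.0, 'qpos': array([-1.35119282,  0.52201367, -0.03631118,  1.59996933,  0.02119112,
        1.02109084, -0.11279285]), 'qd': array([-0.00051279, -0.00101357,  0.0032152 , -0.00073274, -0.0001197 ,
       -0.0013476 , -0.00033267]), 'joint_efforts': array([-3.80133197e-04, -9.27105188e+01,  1.97979659e+00, -3.69924974e+01,
        1.78516813e-02,  8.24369345e-03, -3.04673279e-05]), 'position': array([0.17855761, 0.59864565, 0.25273996]), 'tool_rot': array([-1.49999705,  1.56969979, -1.78982279]), 'force': array([0.42845569, 0.50616988, 0.43819546]), 'moment': array([ 0.00950842, -0.01898241,  0.05514269]), 'grip_width': 0.08531394010264462} 0.022
scene {'fx': 546.4203065232145, 'fy': 546.4203065232145, 'cx': 337.6642427147525, 'cy': 243.8074713271842, 'camera_from_world': array([[ 0.78592622,  0.61813155,  0.0152763 , -0.49608109],
       [ 0.35399461, -0.42955686, -0.83076394, -0.1282042 ],
       [-0.50695936,  0.65832689, -0.55641524,  1.38445328],
       [ 0.        ,  0.        ,  0.        ,  1.        ]])}
top {'fx': 543.0093878201582, 'fy': 543.0093878201582, 'cx': 314.5332803397109, 'cy': 242.4367840506711, 'camera_from_world': array([[ 0.00712924, -0.99997096,  0.00269367,  0.00366244],
       [-0.99472602, -0.00736742, -0.10230282,  0.6454919 ],
       [ 0.10231969, -0.00195013, -0.99474966,  0.95866677],
       [ 0.        ,  0.        ,  0.        ,  1.        ]])}
```

View pics/scene0.png

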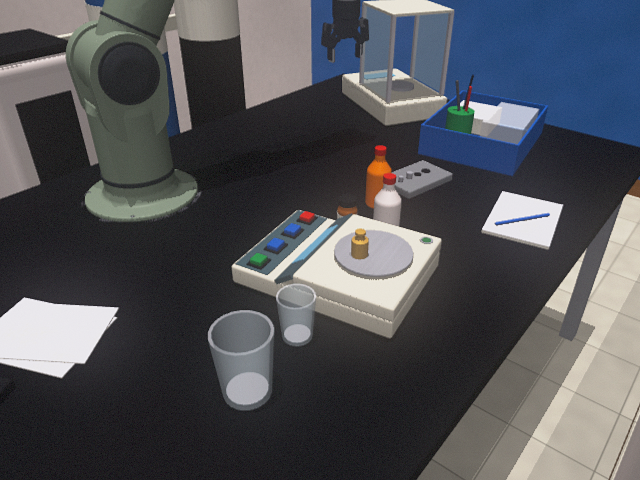

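View pics/top0.png

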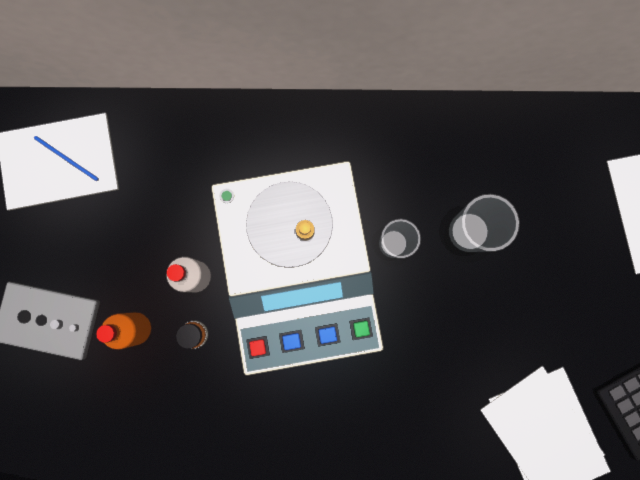

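The top view shows the keys left to right: red (258,348), blue (291,341), blue (327,335) and green (362,329). The green spot at (227,196) is the level bubble, not a key. The bottle to keep clear of is the white one (188,275); the orange one at (125,330) is a decoy. The beaker is the small one at (400,240); the one at (490,225) is the large one. The jar is at (192,335).

```bash
cat > h.py <<'E'
import numpy as np, cv2
from workcell import bot, eyes
from scipy.spatial.transform import Rotation as R
def ray(n,uv,z):
    c=eyes.get_calibration(n);T=c["camera_from_world"];
    d=T[:3,:3].T@np.array([(uv[0]-c["cx"])/c["fx"],(uv[1]-c["cy"])/c["fy"],1]);o=-T[:3,:3].T@T[:3,3]
    return o+d*(z-o[2])/d[2]
def blobs(im,col,amin=60):
    h=cv2.cvtColor(im,cv2.COLOR_RGB2HSV)
    rng={'blue':[(105,150,90),(125,255,255)],'green':[(50,120,70),(80,255,255)],'red':[(0,180,100),(5,255,255)]}[col]
    m=cv2.inRange(h,*map(np.array,rng)); n,l,s,c=cv2.connectedComponentsWithStats(m)
    return [(c[i].round(1),s[i,4],s[i,2:4]) for i in range(1,n) if s[i,4]>amin]
E
python3 - <<'E'
from h import *
for n in("top","scene"):
    im=cv2.imread(f"pics/{n}0.png")[:,:,::-1].copy()
    for col in('red','blue','green'):
        for c,a,w in blobs(im,col): print(n,col,c,a,w,ray(n,c,.064).round(4))
for nm,uv,z in(('bottlecap',(177,273),.15),('jar',(190,336),.06),('beaker rim',(402,238),.09),('weight',(305,227),.144)): print(nm,ray("top",uv,z).round(3))
im=cv2.imread("pics/top0.png")[290:390,220:400]
cv2.imwrite("pics/crop0.png",cv2.resize(im,None,fx=4,fy=4,interpolation=cv2.INTER_CUBIC))
E
```

```text
top red [175.3 272.4] 220 [18 16] [0.5875 0.2528 0.064 ]
top red [104.8 333.2] 260 [19 18] [0.481  0.3717 0.064 ]
top red [257.  347.4] 203 [15 16] [0.4585 0.1069 0.064 ]
top blue [ 65.6 157.9] 198 [63 43] [0.7916 0.4565 0.064 ]
top blue [327.3 334.8] 242 [18 17] [ 0.481  -0.0149  0.064 ]
top blue [291.2 341.3] 243 [19 17] [0.4694 0.0477 0.064 ]
top green [361.2 328.7] 209 [16 16] [ 0.4919 -0.0739  0.064 ]
scene red [380.2 149.4] 77 [11 11] [0.3892 0.4919 0.064 ]
scene red [389.3 175.8] 63 [13  7] [0.4959 0.3761 0.064 ]
scene red [306.7 214.9] 69 [14  8] [0.4624 0.1046 0.064 ]
scene blue [327.4   9.4] 121 [12 23] [-0.9053  1.8599  0.064 ]
scene blue [541.4  72.1] 26251 [222 175] [0.4553 1.487  0.064 ]
scene blue [341.2  60.5] 699 [47 46] [-0.2207  1.1045  0.064 ]
scene blue [402.7  59. ] 223 [17 36] [-0.0464  1.2874  0.064 ]
scene blue [521.8 218.8] 102 [53 11] [0.8314 0.389  0.064 ]
scene blue [291.7 227.9] 103 [16 11] [0.473  0.0447 0.064 ]
scene blue [274.7 242.8] 115 [17 11] [ 0.4844 -0.0184  0.064 ]
scene green [460.2 119.1] 545 [27 28] [0.4493 0.8361 0.064 ]
scene green [257.6 258.4] 128 [17 13] [ 0.4964 -0.0781  0.064 ]
bottlecap [0.583 0.228 0.15 ]
jar [0.477 0.224 0.06 ]
beaker rim [ 0.648 -0.142  0.09 ]
weight [0.659 0.024 0.144]
```

View pics/crop0.png

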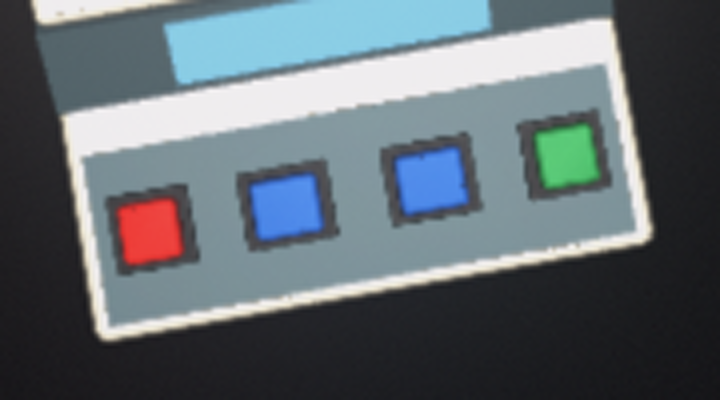

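```bash
cat >> h.py <<'E'
def plan(target,yd):
    s=bot.observe(); M=R.from_euler('xyz',s["tool_rot"]).as_matrix(); p=s["position"]
    for sg in(1,-1):
        x=np.array([0,0,-1.]);y=sg*np.array([*yd,0]);y/=np.linalg.norm(y);z=np.cross(x,y)
        G=np.stack([x,y,z],1)
        print("rotvec",R.from_matrix(M.T@G).as_rotvec().round(4))
    print("shift cm",(M.T@(np.array(target)-p)*100).round(2)); print("pos",p.round(4),"q",s["qpos"].round(2),"f",s["force"].round(2),"m",s["moment"].round(3),"w",round(s["grip_width"],4),"t",s["clock"]); print("axes\n",M.round(3))
E
python3 -c "
from h import *
plan((.476,.0155,.2),(-.181,.983))"
```

```text
rotvec [-4.72e-01 -1.00e-04  1.00e-03]
rotvec [2.6696e+00 1.3000e-03 2.0000e-04]
shift cm [  5.33 -47.38  45.17]
pos [0.1786 0.5987 0.2528] q [-1.35  0.52 -0.04  1.6   0.02  1.02 -0.11] f [-0.06 -0.41 -0.41] m [-0.01   0.022  0.002] w 0.0853 t 0.1
axes
 [[-0.     0.286  0.958]
 [-0.001  0.958 -0.286]
 [-1.    -0.001  0.   ]]
```

>>> step_arm([
  [[0,-2,2,-0.02,0,0,0.58],[0,-5,5,-0.05,0,0,0.58],[0,-8,8,-0.09,0,0,0.58],[0,-11,10.5,-0.12,0,0,0.58],[0,-14,13.5,-0.15,0,0,0.58],[0,-17,16.5,-0.18,0,0,0.58],[0,-20,19,-0.21,0,0,0.58],[0,-23,22,-0.24,0,0,0.58],[0,-26,25,-0.27,0,0,0.58],[0,-28,27,-0.29,0,0,0.58]],
], grip_force=20)

```text
clock: 1.1
position: [0.3582, 0.2505, 0.2531]
tool_rot: [-1.661, 1.569, -1.662]
force: [0.4, 0.7, 0.6]
grip_width: 0.0494
```

```bash
python3 -c "
from h import *
plan((.476,.0155,.2),(-.181,.983))"
```

```text
rotvec [-0.1826 -0.0003  0.0014]
rotvec [2.959e+00 2.100e-03 4.000e-04]
shift cm [  5.34 -23.49  11.8 ]
pos [0.3582 0.2505 0.2531] q [-0.76  0.22  0.01  2.07 -0.    0.85  0.83] f [0.41 0.72 0.6 ] m [ 0.026 -0.037  0.015] w 0.0494 t 1.1
axes
 [[-0.     0.     1.   ]
 [-0.001  1.    -0.   ]
 [-1.    -0.001 -0.   ]]
```

>>> step_arm([
  [[0,-2.5,1.2,-0.02,0,0,0.58],[0,-5.5,2.7,-0.05,0,0,0.58],[0,-8.5,4.2,-0.07,0,0,0.58],[0,-11.5,5.7,-0.1,0,0,0.58],[0,-14.5,7.2,-0.12,0,0,0.58],[0,-17.5,8.7,-0.14,0,0,0.58],[0.5,-20,10,-0.16,0,0,0.58],[2,-22,11.1,-0.18,0,0,0.58],[4,-23.5,11.8,-0.183,0,0,0.58],[5.3,-23.5,11.8,-0.183,0,0,0.58]],
])

```text
clock: 2.1
position: [0.4762, 0.0132, 0.1992]
tool_rot: [-2.115, 1.568, -1.935]
force: [0.0, 0.8, -0.7]
grip_width: 0.0491
```

```bash
python3 - <<'E'
from h import *
for n in("scene","top"):
    cv2.imwrite(f"pics/{n}1.png",eyes.grab_frame(n)[:,:,::-1])
plan((.476,.0155,.12),(-.181,.983))
for n in("scene",):
    im=cv2.imread(f"pics/{n}1.png")[150:350,200:440]; cv2.imwrite("pics/c1.png",cv2.resize(im,None,fx=3,fy=3))
E
```

```text
rotvec [-0.0004 -0.0035  0.0014]
rotvec [3.1412e+00 2.3000e-03 5.5000e-03]
shift cm [7.89 0.05 0.12]
pos [0.4752 0.0149 0.1989] q [-0.26  0.37  0.13  2.04 -0.06  0.74  1.66] f [-0.61  0.03  0.85] m [ 0.045  0.019 -0.01 ] w 0.0493 t 2.2
axes
 [[-0.003 -0.181  0.984]
 [-0.002  0.984  0.181]
 [-1.    -0.001 -0.003]]
```

View pics/top1.png

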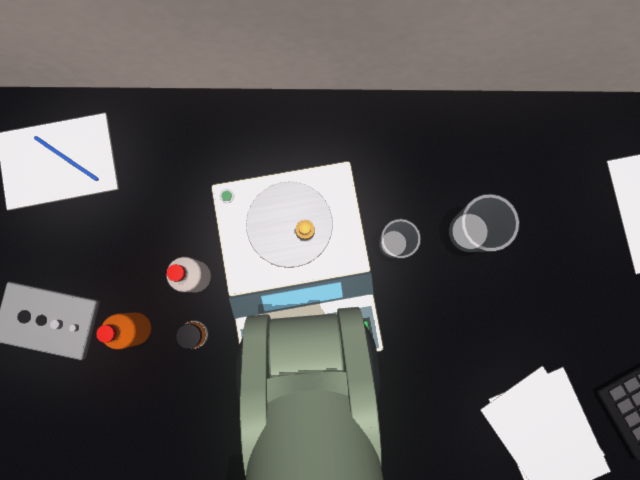

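View pics/c1.png

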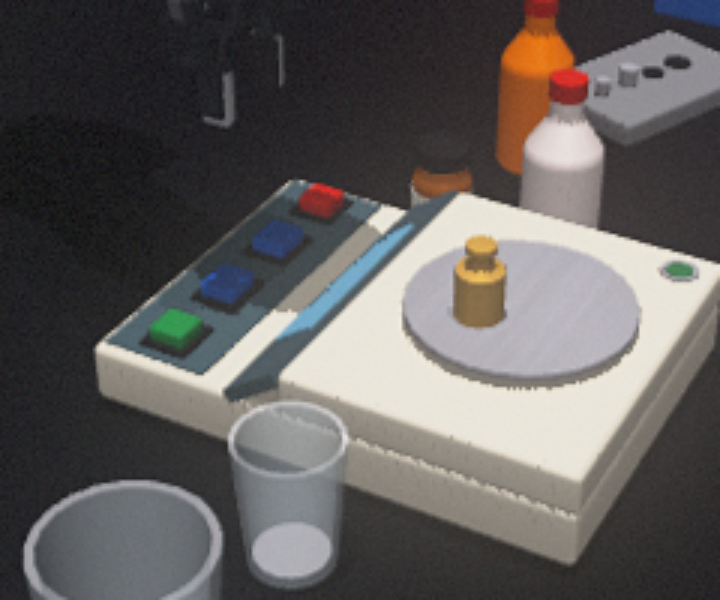

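>>> step_arm([
  [[1,0,0.05,0,0,0,0.58],[3,0,0.1,0,0,0,0.58],[5,0,0.1,0,0,0,0.58],[7,0,0.1,0,0,0,0.58],[7.9,0,0.1,0,0,0,0.58],[7.9,0,0.1,0,0,0,0.58]],
])

```text
clock: 2.8
position: [0.4755, 0.0151, 0.1193]
tool_rot: [-2.874, 1.566, -2.692]
force: [-0.4, 0.0, 0.0]
grip_width: 0.0494
```

```bash
python3 - <<'E'
from h import *
n="scene";cv2.imwrite("pics/scene2.png",eyes.grab_frame(n)[:,:,::-1])
plan((.476,.0155,.09),(-.181,.983))
im=cv2.imread(f"pics/{n}2.png")[180:300,210:370]; cv2.imwrite("pics/c2.png",cv2.resize(im,None,fx=5,fy=5,interpolation=cv2.INTER_CUBIC))
E
```

```text
rotvec [-0.0002 -0.0038  0.0014]
rotvec [3.1413e+00 2.2000e-03 6.0000e-03]
shift cm [3.01 0.04 0.03]
pos [0.4759 0.0151 0.1201] q [-0.23  0.5   0.1   2.1  -0.09  0.55  1.68] f [ 0.45 -0.21  0.  ] m [-0.081  0.012  0.004] w 0.0492 t 2.85
axes
 [[-0.004 -0.181  0.984]
 [-0.002  0.984  0.181]
 [-1.    -0.001 -0.004]]
```

View pics/c2.png

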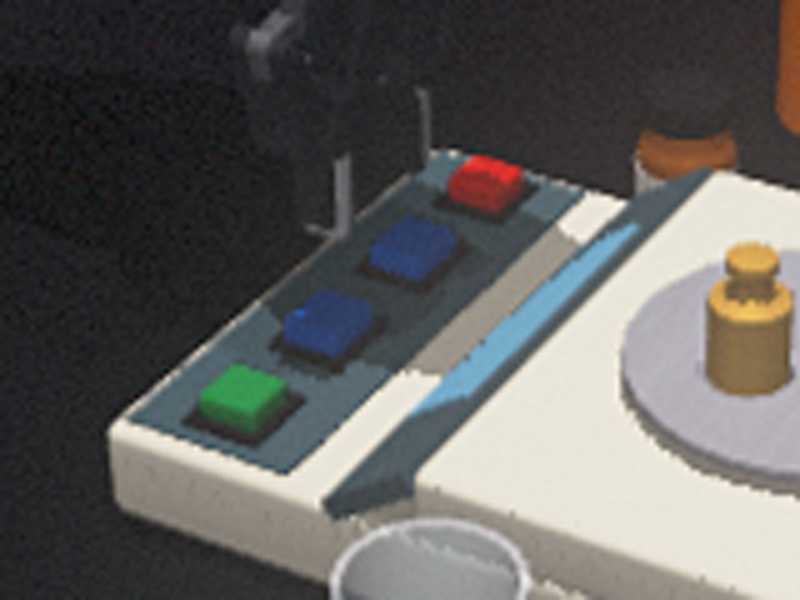

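>>> step_arm([
  [[1,0,0,0,0,0,0.58],[2,0,0.03,0,0,0,0.58],[2.8,0.03,0.03,0,0,0,0.58],[3.1,0.03,0.03,0,0,0,0.58],[3.1,0.03,0.03,0,0,0,0.58]],
])

```text
clock: 3.35
position: [0.4758, 0.0153, 0.0886]
tool_rot: [-2.858, 1.566, -2.676]
force: [1.3, -0.2, -0.0]
grip_width: 0.0497
```

```bash
python3 - <<'E'
from h import *
n="scene";cv2.imwrite("pics/scene3.png",eyes.grab_frame(n)[:,:,::-1])
plan((.476,.0155,.081),(-.181,.983))
im=cv2.imread(f"pics/{n}3.png")[180:300,210:370]; cv2.imwrite("pics/c3.png",cv2.resize(im,None,fx=5,fy=5,interpolation=cv2.INTER_CUBIC))
E
```

```text
rotvec [-0.0002 -0.0043  0.0014]
rotvec [3.1414e+00 2.3000e-03 6.8000e-03]
shift cm [0.79 0.02 0.01]
pos [0.476  0.0153 0.0889] q [-0.22  0.56  0.09  2.11 -0.1   0.48  1.69] f [-0.07  0.76 -0.01] m [ 0.011 -0.009 -0.027] w 0.0494 t 3.4
axes
 [[-0.004 -0.181  0.983]
 [-0.002  0.984  0.181]
 [-1.    -0.001 -0.004]]
```

View pics/c3.png

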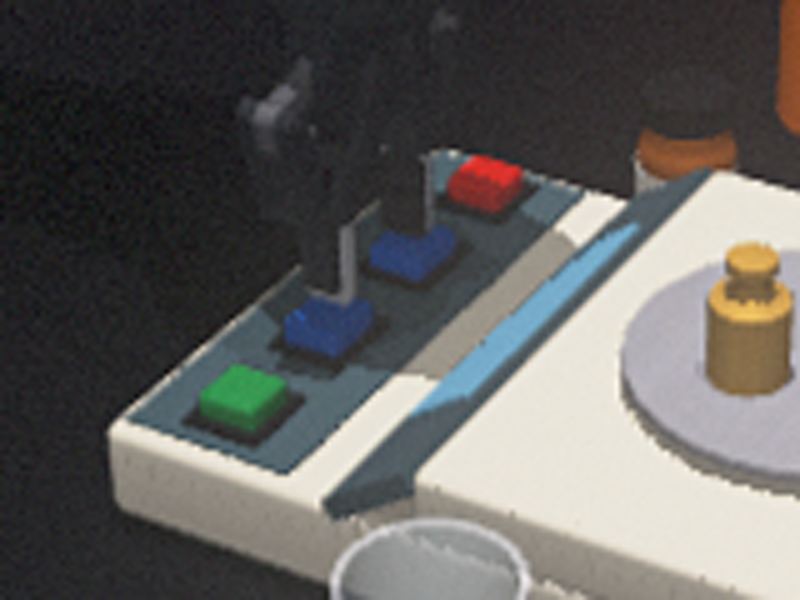

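Both fingertips are centred over the blue keys, at crop (330,300) and (410,235). I'll feel downwards from here.

>>> step_arm([
  [[0.2,0,0,0,0,0,0.58],[0.4,0,0,0,0,0,0.58],[0.4,0,0,0,0,0,0.58]],
])

```text
clock: 3.7
position: [0.4759, 0.0153, 0.0848]
tool_rot: [-2.822, 1.566, -2.64]
force: [-0.2, -0.1, -0.6]
grip_width: 0.0498
```

>>> step_arm([
  [[0.2,0,0,0,0,0,0.58],[0.2,0,0,0,0,0,0.58]],
])

```text
clock: 3.9
position: [0.476, 0.0153, 0.0828]
tool_rot: [-2.795, 1.566, -2.614]
force: [0.6, 0.1, 2.1]
grip_width: 0.0497
```

>>> step_arm([
  [[0.3,0,0,0,0,0,0.58],[0.3,0,0,0,0,0,0.58]],
])

```text
clock: 4.1
position: [0.4761, 0.0153, 0.0796]
tool_rot: [-2.798, 1.566, -2.616]
force: [-0.6, 0.3, 4.9]
grip_width: 0.0494
```

>>> step_arm([
  [[0.2,0,0,0,0,0,0.58],[0.2,0,0,0,0,0,0.58]],
])

```text
clock: 4.3
position: [0.4761, 0.0153, 0.0776]
tool_rot: [-2.792, 1.567, -2.61]
force: [-1.4, 0.2, 7.6]
grip_width: 0.049
```

>>> step_arm([
  [[0.05,0,0,0,0,0,0.58],[0.05,0,0,0,0,0,0.58],[0.05,0,0,0,0,0,0.58],[0.05,0,0,0,0,0,0.58],[0.05,0,0,0,0,0,0.58],[0.05,0,0,0,0,0,0.58],[0.05,0,0,0,0,0,0.58],[0.05,0,0,0,0,0,0.58],[0.05,0,0,0,0,0,0.58],[0.05,0,0,0,0,0,0.58]],
])

```text
clock: 5.3
position: [0.4761, 0.0153, 0.0772]
tool_rot: [-2.798, 1.567, -2.616]
force: [-1.1, 1.1, 6.9]
grip_width: 0.0496
```

```bash
python3 - <<'E'
from h import *
n="scene";cv2.imwrite("pics/scene4.png",eyes.grab_frame(n)[:,:,::-1])
plan((.476,.0155,.081),(-.181,.983))
im=cv2.imread(f"pics/{n}4.png")[180:300,210:370]; cv2.imwrite("pics/c4.png",cv2.resize(im,None,fx=5,fy=5,interpolation=cv2.INTER_CUBIC))
E
```

```text
rotvec [-0.0002 -0.0039  0.0014]
rotvec [3.1414e+00 2.2000e-03 6.1000e-03]
shift cm [-0.38  0.02 -0.01]
pos [0.4761 0.0153 0.0772] q [-0.22  0.59  0.08  2.11 -0.1   0.45  1.69] f [-2.86 -0.42  6.67] m [ 0.01   0.362 -0.055] w 0.0495 t 5.35
axes
 [[-0.004 -0.181  0.984]
 [-0.002  0.984  0.181]
 [-1.    -0.001 -0.004]]
```

View pics/c4.png

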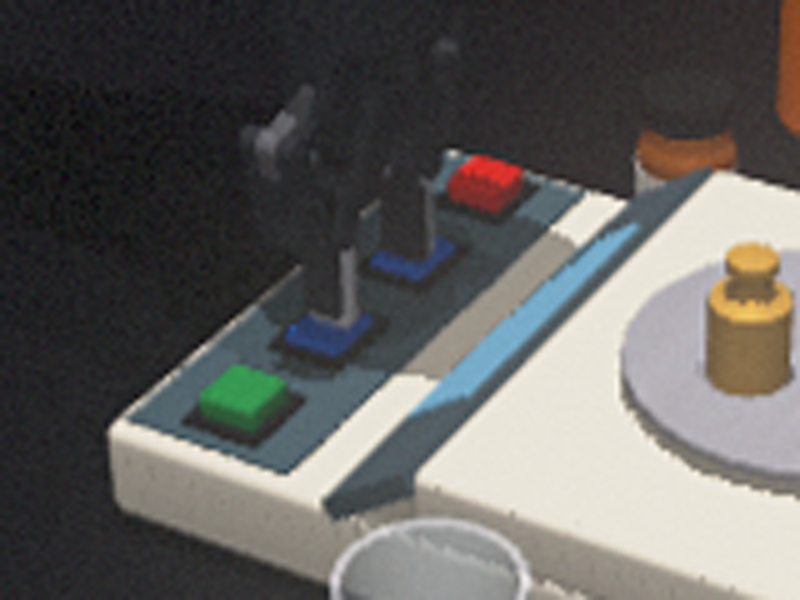

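Both blue caps are sunk into their bezels, at (330,335) and (412,262), while the green and red keys are up. I'll keep holding.

>>> step_arm([
  [[0.04,0,0,0,0,0,0.58],[0.04,0,0,0,0,0,0.58],[0.04,0,0,0,0,0,0.58],[0.04,0,0,0,0,0,0.58],[0.04,0,0,0,0,0,0.58],[0.04,0,0,0,0,0,0.58],[0.04,0,0,0,0,0,0.58],[0.04,0,0,0,0,0,0.58],[0.04,0,0,0,0,0,0.58],[0.04,0,0,0,0,0,0.58]],
])

```text
clock: 6.35
position: [0.4761, 0.0153, 0.0771]
tool_rot: [-2.801, 1.567, -2.619]
force: [-2.1, -0.1, 11.8]
grip_width: 0.0495
```

>>> step_arm([
  [[0.02,0,0,0,0,0,0.58],[0.02,0,0,0,0,0,0.58],[0.02,0,0,0,0,0,0.58],[0.02,0,0,0,0,0,0.58],[0.02,0,0,0,0,0,0.58],[0.02,0,0,0,0,0,0.58],[0.02,0,0,0,0,0,0.58],[0.02,0,0,0,0,0,0.58],[0.02,0,0,0,0,0,0.58],[0.02,0,0,0,0,0,0.58]],
])

```text
clock: 7.35
position: [0.4761, 0.0153, 0.0771]
tool_rot: [-2.802, 1.567, -2.62]
force: [-2.6, 0.3, 10.6]
grip_width: 0.0495
```

>>> step_arm([
  [[0.02,0,0,0,0,0,0.58],[0.02,0,0,0,0,0,0.58],[0.02,0,0,0,0,0,0.58],[0.02,0,0,0,0,0,0.58],[0.02,0,0,0,0,0,0.58]],
])

```text
clock: 7.85
position: [0.4761, 0.0153, 0.0771]
tool_rot: [-2.808, 1.567, -2.626]
force: [-1.7, -0.9, 10.0]
grip_width: 0.0494
```

>>> step_arm([
  [[-0.5,0,0,0,0,0,0.58],[-2,0,0,0,0,0,0.58],[-5,0,0,0,0,0,0.3],[-5,-3,0,0,0,0,0],[-5,-6,0,0,0,0,0],[-5,-8.5,0,0,0,0,0],[-5,-9.2,0,0,0,0,0],[-5,-9.2,0,0,0,0,0]],
])

```text
clock: 8.65
position: [0.4928, -0.0759, 0.1271]
tool_rot: [-2.804, 1.567, -2.624]
force: [-0.9, 0.2, 0.2]
grip_width: 0.0001
```

>>> step_arm([
  [[1,0,0,0,0,0,0],[2,0,0,0,0,0,0],[2.5,0,0,0,0,0,0],[2.5,0,0,0,0,0,0]],
])

```text
clock: 9.05
position: [0.4921, -0.0753, 0.101]
tool_rot: [-2.995, 1.565, -2.814]
force: [-0.3, 0.4, 0.8]
grip_width: 0.0
```

```bash
python3 - <<'E'
from h import *
n="scene";cv2.imwrite("pics/scene5.png",eyes.grab_frame(n)[:,:,::-1])
plan((.4926,-.075,.09),(-.181,.983))
im=cv2.imread(f"pics/{n}5.png")[180:300,210:370]; cv2.imwrite("pics/c5.png",cv2.resize(im,None,fx=5,fy=5,interpolation=cv2.INTER_CUBIC))
E
```

```text
rotvec [-0.0015 -0.005   0.001 ]
rotvec [3.14e+00 1.60e-03 7.90e-03]
shift cm [1.15 0.05 0.04]
pos [ 0.4924 -0.0755  0.1015] q [-0.04  0.56  0.09  2.05 -0.09  0.54  1.87] f [0.71 0.26 1.29] m [0.008 0.029 0.025] w -0.0 t 9.1
axes
 [[-0.005 -0.18   0.984]
 [-0.002  0.984  0.18 ]
 [-1.    -0.001 -0.005]]
```

View pics/c5.png

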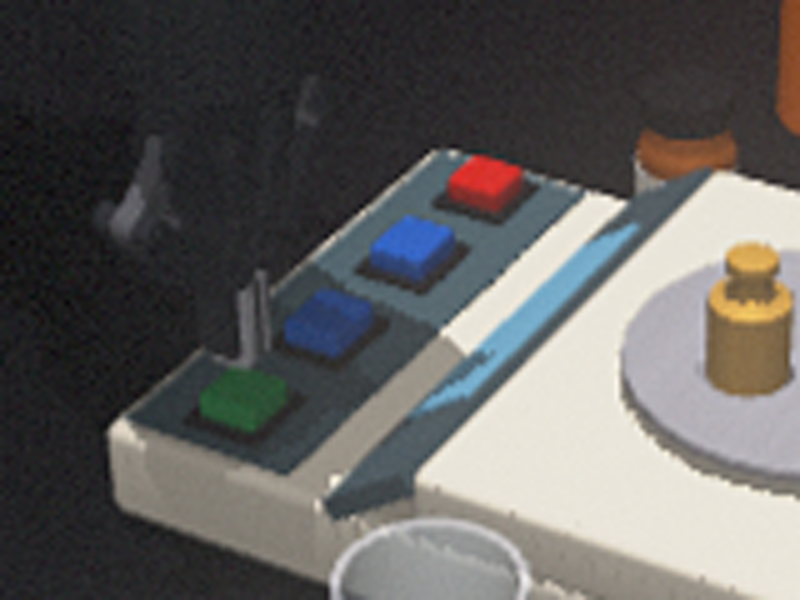

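The blue keys are up again, and the shut tips stand just above the green key at (245,370). Next I feel down onto it.

>>> step_arm([
  [[0.4,0,0,0,0,0,0],[0.9,0,0,0,0,0,0],[1.2,0,0,0,0,0,0],[1.2,0,0,0,0,0,0]],
])

```text
clock: 9.5
position: [0.4921, -0.0755, 0.0891]
tool_rot: [-2.985, 1.565, -2.805]
force: [0.2, 0.2, 0.3]
grip_width: 0.0001
```

>>> step_arm([
  [[0.2,0,0,0,0,0,0],[0.3,0,0,0,0,0,0],[0.3,0,0,0,0,0,0]],
])

```text
clock: 9.8
position: [0.4921, -0.0756, 0.086]
tool_rot: [-2.98, 1.565, -2.8]
force: [-0.8, 0.9, 1.6]
grip_width: 0.0
```

>>> step_arm([
  [[0.2,0,0,0,0,0,0],[0.3,0,0,0,0,0,0],[0.3,0,0,0,0,0,0]],
])

```text
clock: 10.1
position: [0.4922, -0.0756, 0.083]
tool_rot: [-2.968, 1.565, -2.788]
force: [0.3, -0.3, 1.1]
grip_width: 0.0001
```

>>> step_arm([
  [[0.15,0,0,0,0,0,0],[0.2,0,0,0,0,0,0],[0.2,0,0,0,0,0,0]],
])

```text
clock: 10.4
position: [0.4922, -0.0756, 0.081]
tool_rot: [-2.977, 1.565, -2.797]
force: [-1.8, -0.4, 3.3]
grip_width: 0.0002
```

```bash
python3 - <<'E'
from h import *
n="scene";cv2.imwrite("pics/scene6.png",eyes.grab_frame(n)[:,:,::-1])
plan((.4926,-.075,.09),(-.181,.983))
im=cv2.imread(f"pics/{n}6.png")[180:300,210:370]; cv2.imwrite("pics/c6.png",cv2.resize(im,None,fx=5,fy=5,interpolation=cv2.INTER_CUBIC))
E
```

```text
rotvec [-0.0017 -0.0055  0.001 ]
rotvec [3.1399e+00 1.5000e-03 8.6000e-03]
shift cm [-0.9   0.05  0.05]
pos [ 0.4922 -0.0756  0.081 ] q [-0.03  0.6   0.08  2.06 -0.09  0.49  1.87] f [-0.73  0.23  3.38] m [ 0.031  0.111 -0.004] w -0.0002 t 10.45
axes
 [[-0.005 -0.179  0.984]
 [-0.002  0.984  0.179]
 [-1.    -0.001 -0.005]]
```

View pics/c6.png

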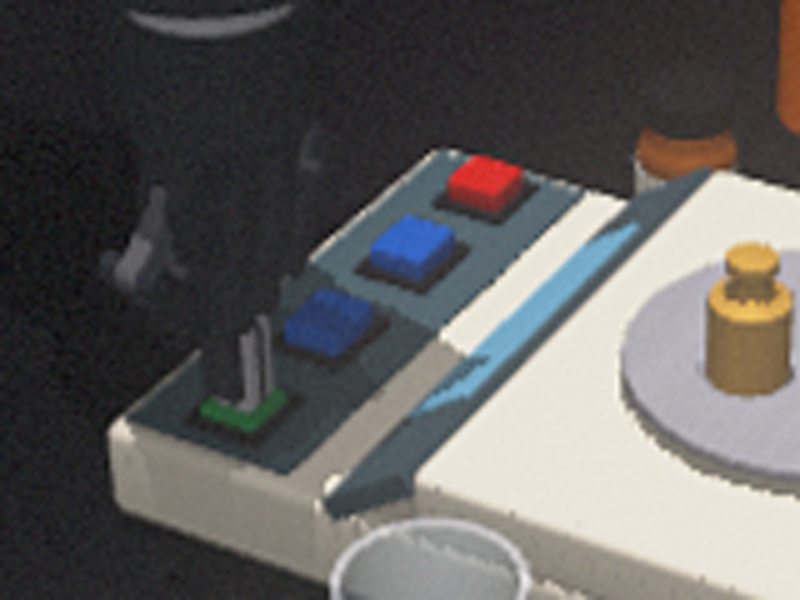

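The green cap is mostly down at (240,410), with both blue keys up. I'll push a bit further so it counts, then let go.

>>> step_arm([
  [[0.1,0,0,0,0,0,0],[0.2,0,0,0,0,0,0],[0.2,0,0,0,0,0,0],[0.2,0,0,0,0,0,0]],
])

```text
clock: 10.85
position: [0.4922, -0.0756, 0.0797]
tool_rot: [-2.968, 1.566, -2.788]
force: [-5.1, 1.2, 23.9]
grip_width: -0.0001
```

>>> step_arm([
  [[-0.5,0,0,0,0,0,0],[-2,0,0,0,0,0,0],[-5,0,0,0,0,0,0],[-8,0,0,0,0,0,0],[-11,0,0,0,0,0,0],[-12,0,0,0,0,0,0],[-12,0,0,0,0,0,0],[-12,0,0,0,0,0,0]],
])

```text
clock: 11.65
position: [0.4925, -0.0753, 0.1988]
tool_rot: [-3.019, 1.565, -2.839]
force: [-0.6, 0.1, 0.2]
grip_width: -0.0003
```

```bash
python3 - <<'E'
from h import *
n="scene";im=eyes.grab_frame(n);cv2.imwrite("pics/scene7.png",im[:,:,::-1])
a=cv2.imread("pics/scene0.png").astype(int);d=abs(a-im[:,:,::-1]).max(2)
for nm,(x0,x1,y0,y1) in dict(weight=(348,372,228,260),bottle=(374,402,174,225),beaker=(274,318,284,346),jar=(336,358,204,220)).items(): print(nm,np.mean(d[y0:y1,x0:x1]).round(1))
plan((.4926,-.075,.2),(-.181,.983))
im=cv2.imread(f"pics/{n}7.png")[140:360,200:480]; cv2.imwrite("pics/c7.png",cv2.resize(im,None,fx=2.7,fy=2.7,interpolation=cv2.INTER_CUBIC))
E
```

```text
weight 2.6
bottle 2.8
beaker 3.1
jar 3.2
rotvec [-0.0017 -0.0067  0.0005]
rotvec [3.1398e+00 9.0000e-04 1.0500e-02]
shift cm [-0.15  0.02  0.04]
pos [ 0.4923 -0.0753  0.1985] q [-0.06  0.4   0.12  1.98 -0.07  0.77  1.85] f [-0.66  0.55 -0.66] m [ 0.014 -0.056 -0.009] w -0.0 t 11.7
axes
 [[-0.006 -0.179  0.984]
 [-0.002  0.984  0.179]
 [-1.    -0.001 -0.007]]
```

View pics/c7.png

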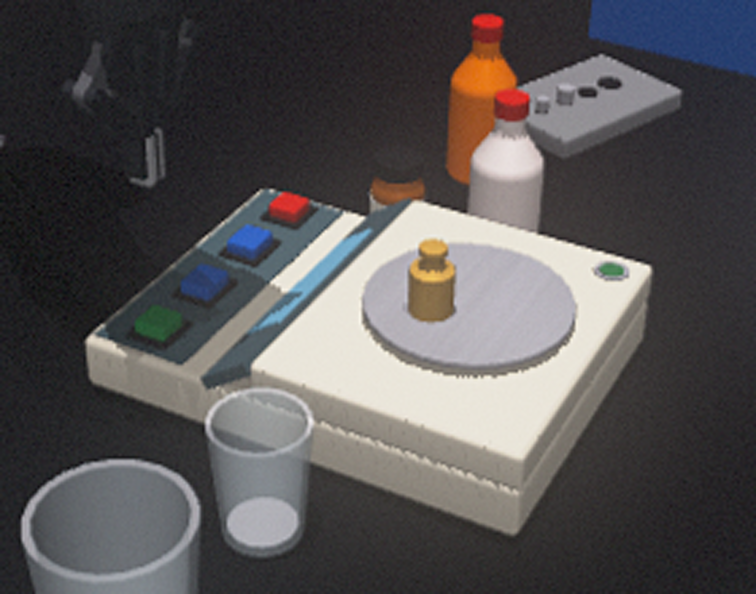

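All four keys are up, the arm is clear, and the objects haven't moved.

```bash
python3 -c "
from workcell import bot
print(bot.job_done())"
```

```text
the job is handed in; nothing more can be done
None
```

I pressed both blue keys together and held them down for about 3.5 s. I then let both come up, pressed the green key fully down and let go. The job was handed in at about 11.7 s of the 51 s allowed; no verdict is reported.

- **Blue keys:** the force while holding was about 7–12 N, against roughly 8 N needed to take both fully down. The picture showed both caps sunk, with green and red up.
- **Green key:** the picture at 3.4 N showed it mostly down with both blue keys up. I then pushed it to its stop, which read about 24 N at the wrist, well under the 120 N limit.
- **Last check:** all four keys are up, and the fingers are about 11 cm above the keys with no contact force. The weight, white bottle, small beaker and jar look the same as in the first picture, with only noise-level pixel differences.
- **Red key:** the fingers never touched it.

No check failed. The two camera views disagreed by about 5 mm on where the green and blue key tops are. I used values close to the top view, and the close-ups confirmed the fingers were over the keys.

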